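Run a fingertip along the studs of a parts case

TASK

Fasten the lid of the flat parts case: run the fingertips along its L-shaped row of push studs in one pass, pressing each stud gently down until it is fully home, from the free end of the long row of four to the corner and last the single stud on the short edge. From the first stud to the last keep the fingertips within about 3 cm of the lid. Pick nothing up: the case, the tub standing on its lid, and the marker, boxes and crate beside it stay where they are, and you finish clear of everything.

Things in the scene. Friction and masses are not known exactly. Their poses are not given: they have to be found in the camera images.
- case: A closed flat parts case: black ribbed tray under a white lid, lying loose on the table, about 0.9 kg. Lid 160 mm (case x) by 210 mm (case y), its flat top 50 mm above the origin. Origin: centre of the underside; z up. Its x axis points from the long edge that carries the studs to the hinged long edge; the lid has a flat dark grey panel, flush with its top, where the tub stands.
- stud1_top (a point): Centre of the top face of the first push stud (free end of the row of four along the long edge): a round dark grey head 18 mm across on a black ring at the case's x -58, y +78 mm. Its top stands 8 mm above the lid when up and 3 mm above it when fully home; the point moves down with the stud.
- stud2_top (a point): Centre of the top face of the second push stud along the long edge: a round dark grey head 18 mm across on a black ring at the case's x -58, y +26 mm. Its top stands 8 mm above the lid when up and 3 mm above it when fully home; the point moves down with the stud.
- stud3_top (a point): Centre of the top face of the third push stud along the long edge: a round dark grey head 18 mm across on a black ring at the case's x -58, y -26 mm. Its top stands 8 mm above the lid when up and 3 mm above it when fully home; the point moves down with the stud.
- stud4_top (a point): Centre of the top face of the fourth push stud (at the corner where the L turns): a round dark grey head 18 mm across on a black ring at the case's x -58, y -78 mm. Its top stands 8 mm above the lid when up and 3 mm above it when fully home; the point moves down with the stud.
- stud5_top (a point): Centre of the top face of the fifth and last push stud (alone on the short edge): a round dark grey head 18 mm across on a black ring at the case's x +4, y -78 mm. Its top stands 8 mm above the lid when up and 3 mm above it when fully home; the point moves down with the stud.
- stud1 (a joint): How far this stud is pressed straight down, m: 0 up, 0.005 fully home (hard stop). It takes about 3 N to move, has no spring and stays where it is left.
- stud2 (a joint): How far this stud is pressed straight down, m: 0 up, 0.005 fully home (hard stop). It takes about 3 N to move, has no spring and stays where it is left.
- stud3 (a joint): How far this stud is pressed straight down, m: 0 up, 0.005 fully home (hard stop). It takes about 3 N to move, has no spring and stays where it is left.
- stud4 (a joint): How far this stud is pressed straight down, m: 0 up, 0.005 fully home (hard stop). It takes about 3 N to move, has no spring and stays where it is left.
- stud5 (a joint): How far this stud is pressed straight down, m: 0 up, 0.005 fully home (hard stop). It takes about 3 N to move, has no spring and stays where it is left.
- tub: Open clear round tub, 60 mm across at the rim and 42 mm high, 60 g, standing loose on the lid among the studs. Origin: centre of its underside.
- marker: Marker pen lying loose on the table, 125 mm long, 15 mm thick, origin under its middle, x along it. Not part of the job.
- boxes: Stack of three small clear boxes with white lids, one loose piece 90 x 70 mm, 78 mm high. Origin: centre of its underside. Not part of the job.
- crate: Open black crate 150 x 110 mm, 60 mm high, loose on the table. Origin: centre of its underside. Not part of the job.
Mind the look-alikes: they are no part of the job. Leave any orange look-alike of the tub alone.

How it is judged:
By the outcome, as a careful person would: the job done as asked, in the order asked, and still so for the second after the job is handed in, with the robot touching nothing.
It also fails if it takes over 51 s, if anything falls off the work surface, if the arm or the gripper's body presses on something with over 40 N, if the wrist force passes 120 N, or if a joint passes its speed limit or range.

ROBOT

A 6-joint arm with a two-finger parallel gripper is mounted at the origin on the work surface. World frame = base frame: x ahead of the robot, y to its left, z up, the work surface at z = 0. Lengths are in m, angles in rad, forces in N, time in s.
With the tool pointing down it reaches from about 0.35 to 1 m from the base axis. Payload 7.1 kg.
Tool frame: the origin (TCP) lies between the finger pads; the fingertips stand 22 mm ahead of it and the grasp point (between the pads) lies 3 mm ahead of it; x points along the fingers, y is the direction in which the jaws open and shut, and the axes are right-handed (so a half turn about x gives the same grasp; the last joint's range is limited). The gripper opens to 85 mm and grips with 20 to 120 N. Pads are 22 mm wide; open, the fingers measure 114 mm over their backs; the gripper's body (76 mm by 85 mm) begins 54 mm behind the grasp point. The pads swing forward as they close: fully open they stand 13 mm farther back than shut.
Start: joints at [-1.217, 0.423, 1.63, -0, 1.089, -0.019], TCP at [0.228, -0.582, 0.253] pointing down, gripper open.
Joint ranges: [-3, 3], [-0.9, 2.11], [0.09, 2.58], [-1.31, 4.45], [0.11, 2.69], [-2.54, 2.54]. Speed limits (rad/s): [2.39, 2.39, 3.01, 3.14, 3.14, 3.14].

INTERFACE

Orientations are given as a rotation vector (axis times angle).
In Python, from rig import manip gives the robot as it stands. The module is installed in compiled form; this text tells all that it offers. Calls block until the motion is done:
- manip.move_to(position, orientation): joint-space move of the TCP to a pose.
- manip.servo_line(position, orientation=None, rate=0.15): straight line of the TCP; orientation=None keeps the orientation; rate is the mean speed in m/s.
- manip.set_joints(angles): joint-space move.
- manip.command_gripper(opening, f_grip=None): finger opening in m; f_grip is the grip in N (None keeps the last); returns when the fingers have stopped.
- manip.hold(seconds).
- manip.solve_ik(position, orientation): joint angles nearest the present ones, or None.
- manip.camera(name): name is "side" or "top" or "wrist"; returns a dict with "image" (480x640x3 uint8, red, green, blue), "fx", "fy", "cx", "cy" (pixels), "k1" (the pictures are not rectified: a ray, as slopes to the right and down, at radius r is drawn at 1 + k1 r^2 times it, then the intrinsics apply), "cam_to_world" (4x4, takes a point from camera to world coordinates); the wrist camera has in their place "mount" (4x4, takes a point from camera to tool coordinates, whose origin is the TCP and whose axes are the tool frame's). Camera axes: x right, y down, z forward; pixel columns grow to the right and rows downward; lengths in m; the calibration is good to about 2 mm. A picture is of the moment at which its call begins: read the wrist's pose just before it. There is no depth.
A pose or a line that the arm cannot do raises manip.IKError and nothing moves.
- manip.sign_off(): hands the job in, once; it reports no verdict.
Readings, each from a call of its own:
- manip.get_time(): time.
- manip.get_joint_positions(): joint angles.
- manip.get_joint_vel(): joint speeds.
- manip.get_tau(): joint torques, N m.
- manip.get_position(): TCP position.
- manip.get_ee_rot(): TCP orientation.
- manip.get_contact_force(): force on the tool from outside, world axes, zero at the start.
- manip.get_torque(): the same for the moment, N m.
- manip.get_width(): finger opening in m.
Only numpy, scipy, OpenCV 4.12 (cv2) and the standard library are available. Lean on these libraries where they do the work, as an engineer would, in place of code of your own. Each camera call takes 0.05 s, during which the arm holds its last target.

## Working session

There is one attempt and no reset: what is moved stays moved. The work goes in short steps, each a Python script; the robot and the scene stay as the last script left them, time stands still between calls to the robot, and variables do not carry over. Pictures are saved under pics/ and viewed, and the job is handed in when it is done.

```bash
mkdir -p pics
python3 - <<'E'
from rig import manip
import cv2,numpy as np
for n in ("top","side","wrist"):
    if n=="wrist": print(manip.get_position(),manip.get_ee_rot())
    c=manip.camera(n)
    cv2.imwrite(f"pics/{n}0.png",c["image"][:,:,::-1])
    print(n,{k:(np.round(v,4).tolist() if k!="image" else 0) for k,v in c.items()})
print(manip.get_time(),manip.get_width())
E
```

```text
top {'image': 0, 'fx': 580.1477, 'fy': 580.1477, 'cx': 311.4777, 'cy': 242.1036, 'k1': -0.1262, 'cam_to_world': [[0.0161, -0.9712, 0.2378, 0.3256], [-0.9999, -0.0171, -0.002, -0.0205], [0.006, -0.2377, -0.9713, 1.2885], [0.0, 0.0, 0.0, 1.0]]}
side {'image': 0, 'fx': 488.9805, 'fy': 488.9805, 'cx': 314.0675, 'cy': 241.9455, 'k1': -0.012, 'cam_to_world': [[-0.8933, -0.32, 0.3155, 0.2585], [-0.4494, 0.6414, -0.6219, 0.6408], [-0.0034, -0.6973, -0.7168, 0.8081], [0.0, 0.0, 0.0, 1.0]]}
[ 0.22749783 -0.58161846  0.25261652] [ 2.01802101  0.38206399 -2.01854342]
wrist {'image': 0, 'fx': 339.9435, 'fy': 339.9435, 'cx': 323.9449, 'cy': 237.2407, 'k1': -0.004, 'mount': [[0.0001, -0.2636, 0.9646, -0.1209], [1.0, -0.0001, -0.0002, -0.001], [0.0001, 0.9646, 0.2636, -0.0672], [0.0, 0.0, 0.0, 1.0]]}
0.15 0.08562670068978123
```

View pics/top0.png

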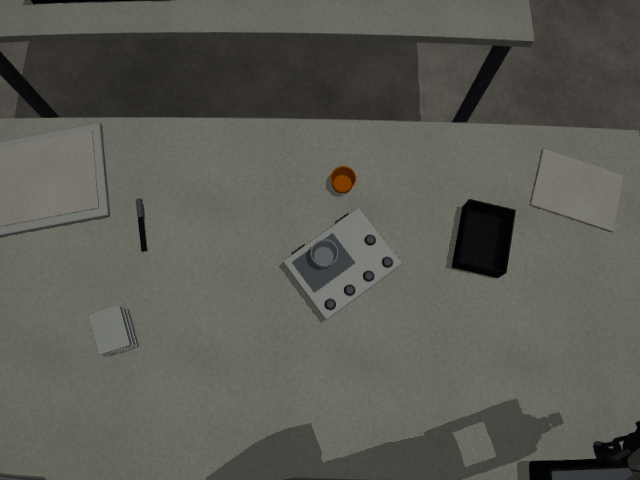

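View pics/side0.png

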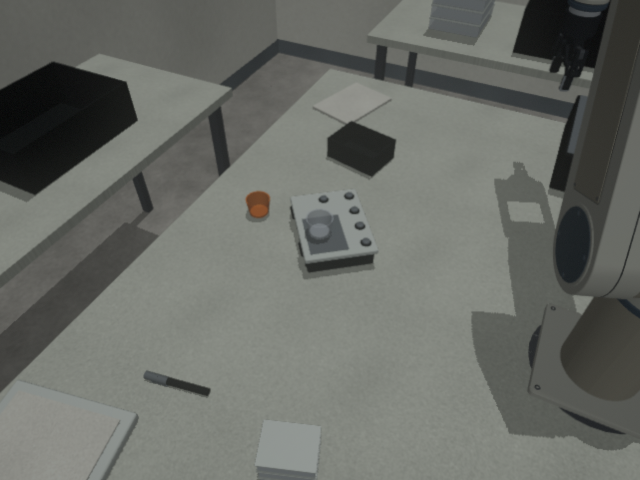

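The top view shows the row of four studs at about (330,304), (350,290), (369,276), (388,262), with the single stud at (370,240). The tub is at (323,254) and the orange look-alike at (343,180). By the axis rule, stud1 is (330,304) and stud4 is (388,262). Next I'll triangulate with the side view.

```bash
cat > h.py <<'E'
import numpy as np,cv2
def ray(c,uv,T=None):
    T=np.array(c["cam_to_world"] if T is None else T)
    K=np.array([[c["fx"],0,c["cx"]],[0,c["fy"],c["cy"]],[0,0,1]])
    p=cv2.undistortPoints(np.array([[uv]],float),K,np.array([c["k1"],0,0,0,0.]))[0,0]
    d=T[:3,:3]@np.array([p[0],p[1],1]); return T[:3,3],d/np.linalg.norm(d)
def plane(c,uv,z,T=None):
    o,d=ray(c,uv,T); return o+d*(z-o[2])/d[2]
def tri(rays):
    A=np.zeros((3,3));b=np.zeros(3)
    for o,d in rays:
        P=np.eye(3)-np.outer(d,d);A+=P;b+=P@o
    x=np.linalg.solve(A,b)
    return x,[np.linalg.norm((np.eye(3)-np.outer(d,d))@(x-o)) for o,d in rays]
def blob(img,uv,r=11,th=None):
    """dark blob centroid near uv"""
    g=cv2.cvtColor(img,cv2.COLOR_RGB2GRAY);u,v=map(int,uv)
    w=g[v-r:v+r+1,u-r:u+r+1]
    t=th or cv2.threshold(w,0,255,cv2.THRESH_OTSU)[0]
    n,l,s,cen=cv2.connectedComponentsWithStats((w<=t).astype(np.uint8))
    k=min(range(1,n),key=lambda i:np.hypot(*(cen[i]-r))-0.02*s[i,4])
    return cen[k]+[u-r,v-r],s[k]
E
python3 - <<'E'
from h import *
from rig import manip
t=manip.camera("top");s=manip.camera("side")
tp=[(330,304),(350,290),(369,276),(388,262),(370,240)]
sp=[(366,242),(360,226),(354,210),(349,196),(323,199)]
for a,b in zip(tp,sp):
    A,sa=blob(t["image"],a,9);B,sb=blob(s["image"],b,8)
    x,e=tri([ray(t,A),ray(s,B)]);print(A.round(1),sa[4],B.round(1),sb[4],x.round(4),np.round(e,4), plane(t,A,.055).round(4))
im=cv2.resize(t["image"][190:340,260:420],None,fx=5,fy=5,interpolation=2)[:600]
cv2.imwrite("pics/topz.png",im[:,:,::-1])
im=cv2.resize(s["image"][170:290,270:400],None,fx=5,fy=5,interpolation=2)
cv2.imwrite("pics/sidez.png",im[:,:,::-1])
E
```

```text
[329.7 304. ] 105 [365.5 242.1] 79 [ 0.4922 -0.0643  0.052 ] [0.0003 0.0003] [ 0.4921 -0.0641  0.055 ]
[349.1 289.8] 103 [359.5 225.5] 70 [ 0.5237 -0.1059  0.0523] [0.0001 0.0001] [ 0.5233 -0.1057  0.055 ]
[368.1 275.7] 102 [354.  210.2] 61 [ 0.5551 -0.1471  0.0522] [0.0003 0.0003] [ 0.5549 -0.1468  0.055 ]
[386.9 261.8] 97 [348.6 195.7] 61 [ 0.5866 -0.1883  0.0524] [0.0001 0.0001] [ 0.5862 -0.188   0.055 ]
[369.8 239.7] 101 [323.1 199.1] 57 [ 0.636  -0.1514  0.0513] [0.0001 0.0001] [ 0.6351 -0.151   0.055 ]
```

View pics/topz.png

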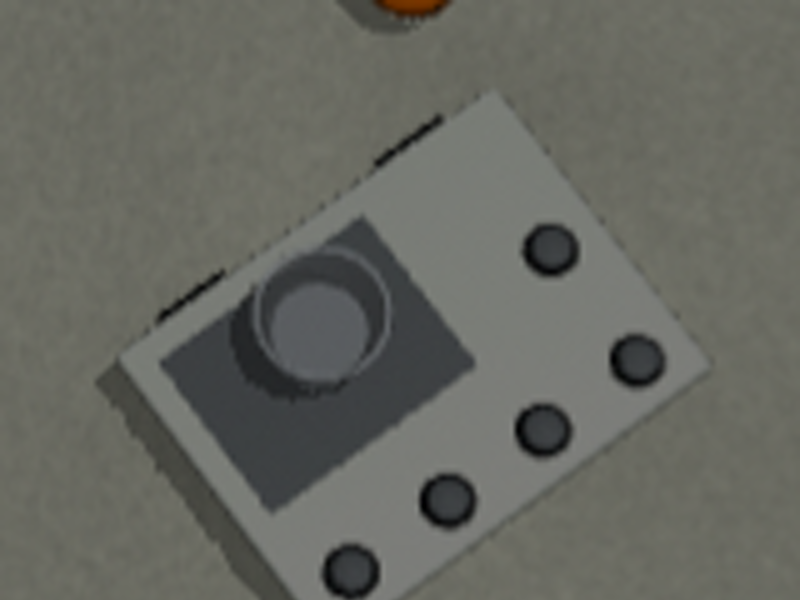

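View pics/sidez.png

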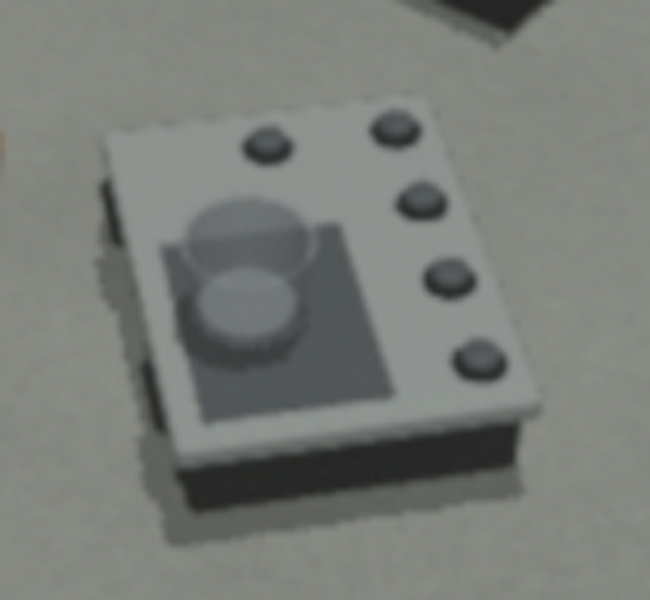

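Pitches come out at 51.8 mm and the fifth stud at 61.8 mm, with heights of about 52 mm for head and ring together. Both match the text. The tub stands at the far side of the grey panel, well away from the studs. I'll close the fingers, move above the case and check with the wrist camera.

Run:
```python
from h import *
from rig import manip
from scipy.spatial.transform import Rotation as R
q0=np.array(manip.get_joint_positions())
psi=np.arctan2(.124,-.0944)  # case +y heading
best=None
for k in range(4):
    a=psi+k*np.pi/2
    y=np.array([np.cos(a),np.sin(a),0]);x=np.array([0,0,-1.]);z=np.cross(x,y)
    rv=R.from_matrix(np.c_[x,y,z]).as_rotvec()
    q=manip.solve_ik([.53,-.12,.24],rv)
    if q is None: print(k,None);continue
    q=np.array(q);c=np.abs(q-q0).max();print(k,q.round(2),c)
    if best is None or c<best[0]: best=(c,rv,k)
rv=best[1];np.save("rv.npy",rv)
manip.command_gripper(0.0,20);print(manip.get_time(),manip.get_width())
manip.move_to([.53,-.12,.24],rv);print(manip.get_time())
p=manip.get_position();r=manip.get_ee_rot();c=manip.camera("wrist")
T=np.eye(4);T[:3,:3]=R.from_rotvec(r).as_matrix();T[:3,3]=p;T=T@np.array(c["mount"])
np.savez("w1.npz",T=T,**{k:c[k] for k in("image","fx","fy","cx","cy","k1")})
print(p,r,rv,manip.get_contact_force())
cv2.imwrite("pics/w1.png",c["image"][:,:,::-1])
```

```text
0 [-0.24  0.32  1.82  0.    1.   -2.47] 2.4470433009831574
1 [-0.24  0.32  1.82 -0.    1.    2.25] 2.2653456794015328
2 [-0.24  0.32  1.82 -0.    1.    0.68] 0.9724326816575353
3 [-0.24  0.32  1.82 -0.    1.   -0.9 ] 0.9724326816575353
1.0167 0.0003756774436727981
3.0083
[ 0.52998735 -0.12079328  0.24005621] [ 1.84782486  0.62200782 -1.84766402] [ 1.84719872  0.62311697 -1.84719872] [-0.42027903  0.01829672  0.88782491]
```

View pics/w1.png

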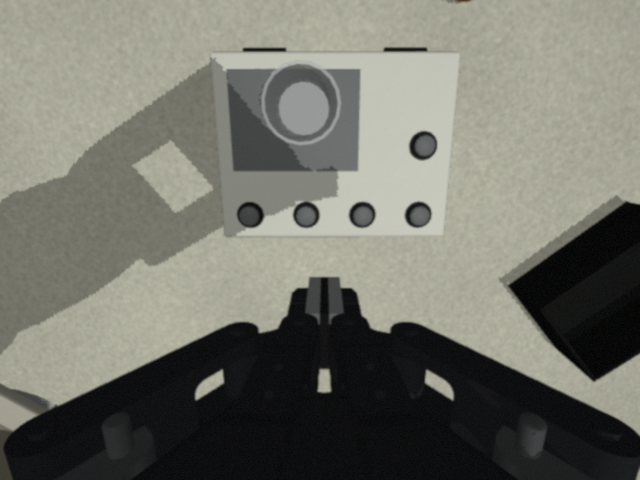

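The wrist view shows the stud row at (250,214), (306,214), (362,214), (418,214), the single stud at (424,145), and the tub at (301,104). Stud1 and part of the panel are in the arm's shadow. I'll combine all three views.

Run:
```python
from h import *
w=np.load("w1.npz");w={k:w[k] for k in w};w["cam_to_world"]=w["T"];w={k:(float(v) if v.ndim==0 else v) for k,v in w.items()}
from rig import manip
side=manip.camera("side")
sp=[(366,242),(360,226),(354,210),(349,196),(323,199)]
top=[[329.7,304.],[349.1,289.8],[368.1,275.7],[386.9,261.8],[369.8,239.7]]
top_c=manip.camera("top")
sv=[[365.5,242.1],[359.5,225.5],[354,210.2],[348.6,195.7],[323.1,199.1]]
X=[]
for i,a in enumerate([(250,214),(306,214),(362,214),(418,214),(424,145)]):
    A,sa=blob(w["image"],a,17,75 if i==0 else None)
    x,e=tri([ray(w,A),ray(top_c,top[i]),ray(side,sv[i])])
    print(A.round(1),sa[2:].tolist(),"wt",tri([ray(w,A),ray(top_c,top[i])])[0].round(4),"w@.053",plane(w,A,.053).round(4),"all",x.round(4),np.round(e,4));X.append(x)
X=np.array(X)
# rigid fit of known layout
L=np.array([[-58,78],[-58,26],[-58,-26],[-58,-78],[4,-78]])/1000
P=X[:,:2];Lc=L-L.mean(0);Pc=P-P.mean(0)
U,S,V=np.linalg.svd(Lc.T@Pc);Rm=(U@V).T;print("det",np.linalg.det(Rm))
F=(Rm@Lc.T).T+P.mean(0);print("fit",F.round(4).tolist(),"res",np.abs(F-P).max(), "zmean",X[:,2].mean());np.save("F.npy",F)
```

```text
[249.9 214.1] [27, 25, 520] wt [ 0.4925 -0.0633  0.0535] w@.053 [ 0.4925 -0.0624  0.053 ] all [ 0.4921 -0.0634  0.0528] [0.001  0.0009 0.0005]
[305.7 214.3] [27, 28, 549] wt [ 0.5236 -0.1046  0.0533] w@.053 [ 0.5236 -0.1036  0.053 ] all [ 0.5235 -0.1047  0.0534] [0.0011 0.001  0.0003]
[361.8 214.3] [27, 26, 553] wt [ 0.555  -0.146   0.0518] w@.053 [ 0.5548 -0.1448  0.053 ] all [ 0.5548 -0.1459  0.0531] [0.0012 0.001  0.0004]
[417.8 214.3] [27, 26, 547] wt [ 0.5868 -0.1881  0.049 ] w@.053 [ 0.586  -0.1859  0.053 ] all [ 0.5863 -0.1872  0.053 ] [0.0013 0.001  0.0003]
[422.7 145.1] [28, 29, 646] wt [ 0.6379 -0.1519  0.041 ] w@.053 [ 0.635  -0.1485  0.053 ] all [ 0.6355 -0.1501  0.0523] [0.0014 0.0012 0.0002]
det 0.9999999999999999
fit [[0.492, -0.0632], [0.5234, -0.1046], [0.5549, -0.146], [0.5863, -0.1875], [0.6357, -0.15]] res 0.00024971472401241757 zmean 0.052927021622927214
```

All views agree to about 1.5 mm and the rigid-layout residual is 0.25 mm. Now I'll press stud 1 with guarded steps.

```bash
cat > press.py <<'E'
from h import *
from rig import manip
rv=np.load("rv.npy");F=np.load("F.npy")
def press(xy,z0,zmin=.0725,step=.0007,fmax=9.,zfast=.0815):
    manip.servo_line([*xy,zfast],rv,rate=.05); manip.hold(.1)
    f0=manip.get_contact_force()[2];z=zfast;log=[]
    while z>zmin:
        z-=step;manip.servo_line([*xy,z],rv,rate=.02)
        f=manip.get_contact_force();a=manip.get_position();log.append((round(z*1e3,1),round(a[2]*1e3,2),round(f[2]-f0,1)))
        if f[2]-f0>fmax: break
    print("f0",round(f0,2),*log,"t",manip.get_time(),"xyf",np.round(f[:2],1))
    return log
E
python3 - <<'E'
from press import *
manip.move_to([*F[0],.12],rv);manip.servo_line([*F[0],.089],rv,rate=.06);print(manip.get_time(),manip.get_contact_force())
press(F[0],.089,zfast=.084)
E
```

```text
4.4333 [ 0.64414078 -0.214191    0.02556695]
f0 0.7 (83.3, np.float64(83.37), np.float64(-0.1)) (82.6, np.float64(82.58), np.float64(-1.1)) (81.9, np.float64(81.85), np.float64(-0.6)) (81.2, np.float64(81.15), np.float64(-0.8)) (80.5, np.float64(80.44), np.float64(-1.3)) (79.8, np.float64(79.8), np.float64(-1.3)) (79.1, np.float64(79.14), np.float64(0.8)) (78.4, np.float64(78.37), np.float64(0.5)) (77.7, np.float64(77.66), np.float64(1.2)) (77.0, np.float64(76.96), np.float64(1.9)) (76.3, np.float64(76.24), np.float64(0.6)) (75.6, np.float64(75.54), np.float64(2.3)) (74.9, np.float64(75.02), np.float64(3.2)) (74.2, np.float64(74.93), np.float64(12.6)) t 8.2833 xyf [-1.7 -0.1]
```

Contact came at about 80 mm and the hard stop at 74.95 mm TCP, so the tip was at 52.95 mm, exactly home. I'll continue with the rest of the row.

Run:
```python
from press import *
for i in range(1,5):
    manip.servo_line([*F[i-1],.088],rv,rate=.05)
    manip.servo_line([*F[i],.088],rv,rate=.08)
    l=press(F[i],.088,zfast=.082,step=.0009)
    if not(l[-1][2]>9 and abs(l[-1][1]-75)<1): print("odd",i+1);break
```

```text
f0 -0.36 (81.1, np.float64(81.11), np.float64(0.5)) (80.2, np.float64(80.18), np.float64(1.2)) (79.3, np.float64(79.32), np.float64(1.9)) (78.4, np.float64(78.38), np.float64(2.4)) (77.5, np.float64(77.45), np.float64(1.6)) (76.6, np.float64(76.53), np.float64(0.8)) (75.7, np.float64(75.6), np.float64(1.9)) (74.8, np.float64(75.04), np.float64(5.4)) (73.9, np.float64(74.9), np.float64(14.5)) t 12.125 xyf [-3.9  1.2]
f0 1.35 (81.1, np.float64(81.11), np.float64(-1.5)) (80.2, np.float64(80.15), np.float64(-0.8)) (79.3, np.float64(79.34), np.float64(-0.5)) (78.4, np.float64(78.42), np.float64(0.9)) (77.5, np.float64(77.44), np.float64(0.2)) (76.6, np.float64(76.51), np.float64(-0.5)) (75.7, np.float64(75.59), np.float64(-0.7)) (74.8, np.float64(75.04), np.float64(4.0)) (73.9, np.float64(74.93), np.float64(12.1)) t 15.975 xyf [-3.4  0.6]
f0 0.96 (81.1, np.float64(81.14), np.float64(-0.6)) (80.2, np.float64(80.15), np.float64(-0.5)) (79.3, np.float64(79.36), np.float64(-0.8)) (78.4, np.float64(78.43), np.float64(1.2)) (77.5, np.float64(77.45), np.float64(1.2)) (76.6, np.float64(76.51), np.float64(0.8)) (75.7, np.float64(75.57), np.float64(0.5)) (74.8, np.float64(75.06), np.float64(5.0)) (73.9, np.float64(74.96), np.float64(11.8)) t 19.825 xyf [-3.8  0.5]
f0 0.68 (81.1, np.float64(81.13), np.float64(-0.6)) (80.2, np.float64(80.18), np.float64(-0.2)) (79.3, np.float64(79.38), np.float64(1.2)) (78.4, np.float64(78.47), np.float64(1.5)) (77.5, np.float64(77.46), np.float64(1.5)) (76.6, np.float64(76.51), np.float64(0.7)) (75.7, np.float64(75.61), np.float64(0.8)) (74.8, np.float64(75.07), np.float64(4.8)) (73.9, np.float64(74.98), np.float64(10.6)) t 23.8 xyf [-4.3  1.6]
```

All five reached their stop at the same height, 74.9 to 75.0 mm TCP. I'll lift off and compare with the earlier views.

```bash
python3 - <<'E'
from press import *
manip.servo_line([*F[4],.16],rv,rate=.1)
manip.move_to([.53,-.12,.24],rv);manip.hold(.3)
c=manip.camera("wrist");cv2.imwrite("pics/w2.png",c["image"][:,:,::-1])
w=np.load("w1.npz")["image"]
for i,a in enumerate([(250,214),(306,214),(362,214),(418,214),(424,145)]):
    t=75 if i==0 else None
    print(blob(w,a,17,t)[0].round(1),blob(c["image"],a,17,t)[0].round(1))
t=manip.camera("top")["image"];s=manip.camera("side")["image"]
for n,im,o in(("top",t,"pics/top0.png"),("side",s,"pics/side0.png")):
    cv2.imwrite(f"pics/{n}2.png",im[:,:,::-1])
    d=cv2.absdiff(im[:,:,::-1].copy(),cv2.imread(o)).max(2);cv2.imwrite(f"pics/{n}d.png",np.minimum(d.astype(int)*4,255).astype(np.uint8))
print(manip.get_time(),manip.get_contact_force())
E
python3 -c "
import cv2,numpy as np
a=cv2.imread('pics/w1.png')[30:260,190:480];b=cv2.imread('pics/w2.png')[30:260,190:480]
cv2.imwrite('pics/ww.png',cv2.resize(np.hstack([a,b]),None,fx=1.37,fy=1.37))
a=cv2.imread('pics/side0.png')[150:290,230:410];b=cv2.imread('pics/side2.png')[150:290,230:410]
cv2.imwrite('pics/ss.png',cv2.resize(np.hstack([a,b]),None,fx=2.2,fy=2.2,interpolation=2))"
```

```text
[249.9 214.1] [250.3 214.8]
[305.7 214.3] [306.4 215. ]
[361.8 214.3] [362.5 215.1]
[417.8 214.3] [418.6 215.2]
[422.7 145.1] [423.8 145.9]
25.8583 [ 0.19976534 -0.40456952  0.49974832]
```

View pics/ww.png

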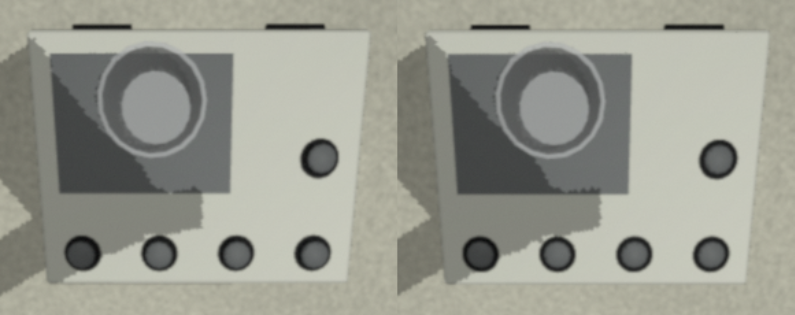

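View pics/ss.png

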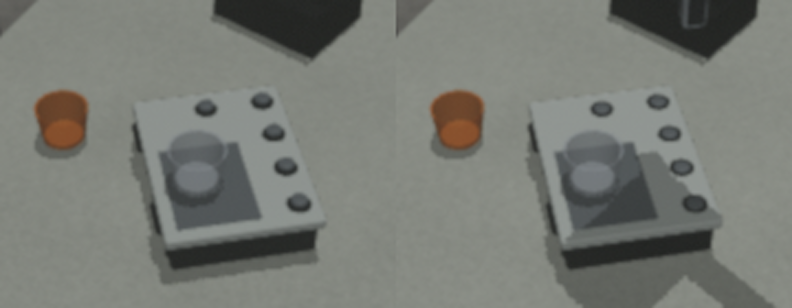

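View pics/topd.png

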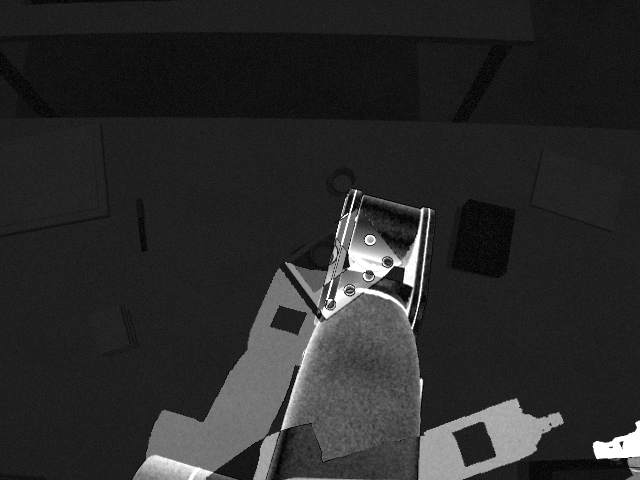

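The before/after wrist pair shows the case and tub within 1 px of where they were. In the side view all five heads are now flush and nearly flat, and the orange look-alike hasn't moved. The top-view difference shows only the arm, its shadow and brightness changes. The arm is at TCP z 0.24, clear of everything, so I'm handing in.

```bash
python3 -c "
from rig import manip
print(manip.get_contact_force(),manip.get_time());manip.sign_off()"
```

```text
[ 0.19976534 -0.40456952  0.49974832] 25.8583
the job is handed in; nothing more can be done
```

All five studs are pressed fully home, in order from stud 1 to stud 5, and the job was handed in at 25.9 s of the 51 s allowed. I located the studs from the top, side and wrist views. I then pressed each one with the closed fingertips in small guarded steps, staying within about 16 mm of the lid from the first stud to the last.

- **Presses:** every stud ended on its hard stop, with the fingertips at 52.9–53.0 mm. That matches the 3 mm "home" height above the lid. Peak force was 10.6–14.5 N.
- **Surroundings:** the wrist camera, back at the same pose, showed the studs (and so the case) within about 1 px of before, and the tub looked unmoved. The marker, boxes, crate and orange look-alike also looked unmoved in the side or top views.
- **Finish:** the arm ended clear of everything, with no contact force.
- **Disagreements:** the wrist camera's stud positions differed from the top and side views by about 1.5–3 mm, roughly the calibration limit. The wrist and top views alone gave too low a height for stud 5 (41 mm). I used the three-view fit instead, and the press confirmed it.

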